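# Make up two instrument kits from the stock on the bench

## Robot

A 6-joint arm with a two-finger parallel gripper is mounted at the origin on a cart in front of the work surface, level with it; the furniture and walls round the work are solid. World frame = base frame: x ahead of the robot, y to its left, z up, the work surface at z = 0. Lengths are in mm, angles in rad, forces in N, time in s.
With the tool pointing down it reaches from about 375 to 925 mm from the base axis. Payload 5.7 kg.
Tool frame: the origin (TCP) lies where the fingers leave the gripper's body, on its centre line; the fingertips stand 80 mm ahead of it and the grasp point (between the pads) lies 61 mm ahead of it; z points along the fingers, y is the line along which they close (so a half turn about z gives the same grasp; the last joint's range is limited). The gripper opens to 88 mm and grips with 3 to 60 N. Pads are 20 mm wide; open, the fingers measure 115 mm over their backs; the gripper's body (75 mm by 178 mm) begins 61 mm behind the grasp point.
Start: joints at [-1.362, 0.359, 1.51, -0, 1.272, -0.115], TCP at [190.889, -568.8, 302.623] pointing down, gripper open.
Joint ranges: [-2.97, 2.97], [-1.01, 2.36], [0.21, 2.38], [-0.96, 4.11], [0.2, 2.71], [-2.98, 2.98]. Speed limits (rad/s): [2.39, 2.39, 3.14, 3.14, 3.14, 3.14].

## Interface

Orientations are given as a unit quaternion [w, x, y, z].
In Python, from cell import get_obs, cams, env gives the robot as it stands.
- The arm moves only by the tool apply_moves, never from a script. Its argument "rows" is a list of rows, each a list of 4 numbers: the shift along the tool's x, y, z as a fraction of full scale, then the turn about the tool's z as a fraction of full scale. In form: [[dx, dy, dz, yaw], ...]. A call has 1 to 8 rows; each row is the pose to reach, as a shift and turn from the pose commanded when the call began, along the tool's axes at that moment, turning the shorter way round; what a row does not reach only later rows make up. Full scale, the value 1, is 0.3 m for a shift and 360 degrees for a turn. A row lasts 1/10 s, in which the tool goes at most 50 mm and 8.59 degrees, less where a joint would pass 70% of its speed; a pose out of reach is approached as far as the arm can. A call with a number of a shift or a turn outside -1 to 1 is refused whole. A call with a gripper value outside its range is refused whole. "jaw" is the closure, from -1 (fully open) to 1 (shut), set as the call begins (left out, the last holds). The fingers move at their own pace and stop on an object; "squeeze" is the grip in N (left out, the last holds). Time passes only in rows, so rows that repeat a pose let the fingers close. It gives the time, the measured TCP pose, the force, the opening and the grip force at its end, in the units of the state.
- get_obs(): the state, without advancing time (a new reading comes with each control period).
- cams.get_image(name): name is "scene" or "top"; returns the picture (420x560x3 uint8, blue, green, red); there is no depth.
- cams.camera_info(name): a dict with "K" (3x3 intrinsics, pixels), "eye" and "rotation" of the camera in the world. Camera axes: x right, y down, z forward; pixel columns grow to the right and rows downward; lengths in mm; the calibration is good to about 2 mm. A picture is of the moment at which its call begins. camera_info takes no time and is no camera call.
- env.finish_job(): hands the job in; it is judged then, once.
Trained networks look in the newest picture that a camera, given by its name, has taken for a name from the list of things; names that differ only in an ending like _2 or _b are one class to them, and where a whole thing is asked for, a point or a joint stands for the part that bears it (a point fixed in the world has none). Each returns a list of dicts, best first, with "score" (0 to 1); they miss things now and then, are a little off and sometimes report something else, mostly with a low value. They report only what shows in the picture. A call takes as long as a camera call.
- cams.find_in(camera, query): "uv" ([column, row] in pixels, amid what is visible of it).
- cams.silhouettes(camera, query): "mask" (420x560 bool, what is visible of it) and "uv" ([column, row] in pixels, amid what is visible of it).
- cams.spot_point(camera, query): "uv" ([column, row] in pixels: a listed point, or the origin of a listed thing).
The state is a dict: "clock": time; "joint_positions": joint angles; "dq": joint speeds; "joint_efforts": joint torques, N m; "position": TCP position; "tcp_rot": TCP orientation; "wrist_force": force on the tool from outside, world axes, zero at the start; "ft_torque": the same for the moment, N m; "width": finger opening in mm; "grasp_force": force on a finger pad.
Only numpy, scipy, OpenCV 4.12 (cv2) and the standard library are available. Lean on these libraries where they do the work, as an engineer would, in place of code of your own. Each camera call takes 0.05 s, during which the arm holds its last target. There are 200 camera calls.

## Task

Make up the two instrument kits from the instruments lying in the open just right of the trays. The blue tray gets the rongeur with the black handle in its wide lane and the blue marker pen in its narrow lane; the green tray gets the all-steel rongeur in its wide lane and the flat chisel (osteotome) in its narrow lane. Set each one down (do not drop it) lying lengthwise on the white line and about midway along its lane, either way round, and leave the rake retractor and the flat retractor where they lie.

Things in the scene. Friction and masses are not known exactly. Their poses are not given: they have to be found in the camera images.
- blue_tray: fixed shallow steel tray, blue liner, 228 x 166 mm (wire handles to x = +-130 mm). Origin: centre of its underside; x along its length, roughly world x; y across. Liner top z = 4 mm; rim 4 mm thick, 10 mm high. A rib (at y = -13 mm, 4 mm thick, top z = 8 mm) parts two lanes 220 mm long: wide (90 mm, centre y = +34 mm), narrow (64 mm, centre y = -47 mm), each with a white centre line
- green_tray: fixed shallow steel tray, green liner, 228 x 166 mm (wire handles to x = +-130 mm). Origin: centre of its underside; x along its length, roughly world x; y across. Liner top z = 4 mm; rim 4 mm thick, 10 mm high. A rib (at y = -13 mm, 4 mm thick, top z = 8 mm) parts two lanes 220 mm long: wide (90 mm, centre y = +34 mm), narrow (64 mm, centre y = -47 mm), each with a white centre line
- black_rongeur: double-handled bone nipper with one handle black, the other bare steel, loose, 40 x 181 x 15 mm, 0.12 kg. The two handles (y < 0) bow apart to 40 mm over both, the jaws (18 mm wide) end at y = +90 mm. Origin: middle of its length and width, on its underside; long axis y, x across, z up. Grip it across both handles 20 mm towards the handles (y = -20 mm).
- steel_rongeur: double-handled bone nipper, both handles bare steel, loose, 40 x 171 x 15 mm, 0.12 kg. The two handles (y < 0) bow apart to 40 mm over both, the jaws (18 mm wide) end at y = +86 mm. Origin: middle of its length and width, on its underside; long axis y, x across, z up. Grip it across both handles 20 mm towards the handles (y = -20 mm).
- marker_pen: blue round pen with a white end, loose (a like pen at the back by the black case is not meant), 11 x 133 x 10 mm, 14 g. Origin: middle of its length and width, on its underside; long axis y, x across, z up. It can roll about y. Grip it across at its middle.
- chisel: osteotome: slim straight all-steel chisel with a thicker handle and a flat blade, loose, 11 x 175 x 10 mm, 0.07 kg. Origin: middle of its length and width, on its underside; long axis y, x across, z up. Grip it across at its middle.
- rake: rake retractor: thin steel shaft with an open ring at one end and four prongs at the other, loose, 30 x 185 x 16 mm. Not part of any kit; leave it. Origin: middle of its length and width, on its underside; long axis y, x across, z up.
- flat_retractor: flat double-ended retractor: steel strip standing on its edge with both ends bent to the same side, loose, 36 x 184 x 15 mm. Not part of any kit; leave it. Origin: middle of its length and width, on its underside; long axis y, x across, z up.

How it is judged (in metres and radians):
At the end, for the whole second after the job is handed in: Each of the four lies flat in its lane, released and at rest: origin within 15 mm of the lane's centre line and 25 mm (pen 45 mm) of mid-length, long axis within 0.2 rad of the lane; both retractors within 20 mm of where they lay (x of black_rongeur in the frame of blue_tray between -0.025 and 0.025 m and y of black_rongeur in the frame of blue_tray between 0.019 and 0.049 m and z of black_rongeur in the frame of blue_tray between -0.002 and 0.009 m and angle between the y axis of each of black_rongeur, marker_pen and the x axis of blue_tray, either way round below 0.2 rad and angle between black_rongeur's own y axis and vertical between 1.5 and 1.64 rad and linear speed of each of black_rongeur, marker_pen, steel_rongeur, chisel below 0.02 m/s and angular speed of each of black_rongeur, marker_pen, steel_rongeur, chisel below 0.3 rad/s and x of marker_pen in the frame of blue_tray between -0.045 and 0.045 m and y of marker_pen in the frame of blue_tray between -0.062 and -0.032 m and z of marker_pen in the frame of blue_tray between -0.002 and 0.017 m and angle between marker_pen's own y axis and vertical between 1.5 and 1.64 rad and x of steel_rongeur in the frame of green_tray between -0.025 and 0.025 m and y of steel_rongeur in the frame of green_tray between 0.019 and 0.049 m and z of steel_rongeur in the frame of green_tray between -0.002 and 0.009 m and angle between the y axis of each of steel_rongeur, chisel and the x axis of green_tray, either way round below 0.2 rad and angle between steel_rongeur's own y axis and vertical between 1.5 and 1.64 rad and x of chisel in the frame of green_tray between -0.025 and 0.025 m and y of chisel in the frame of green_tray between -0.062 and -0.032 m and z of chisel in the frame of green_tray between -0.002 and 0.017 m and angle between chisel's own y axis and vertical between 1.5 and 1.64 rad and angle between each of black_rongeur, steel_rongeur's own z axis and vertical below 0.1 rad and distance of each of rake, flat_retractor from where it was at the start of the episode below 0.02 m); the robot touches nothing.
It fails at once if a retractor was moved more than 20 mm (distance of any of rake, flat_retractor from where it was at the start of the episode above 0.02 m).
It fails at once if an instrument was dropped (falling free, faster than 0.8 m/s) ((linear speed of black_rongeur above 0.8 m/s and contact force between the fingers and black_rongeur below 0.05 N) or (linear speed of marker_pen above 0.8 m/s and contact force between the fingers and marker_pen below 0.05 N) or (linear speed of steel_rongeur above 0.8 m/s and contact force between the fingers and steel_rongeur below 0.05 N) or (linear speed of chisel above 0.8 m/s and contact force between the fingers and chisel below 0.05 N)).
It also fails if it takes over 104 s, if anything falls off the work surface, if the arm or the gripper's body presses on something with over 40 N, if the wrist force passes 120 N, or if a joint passes its speed limit or range.

## Working session

There is one attempt and no reset: what is moved stays moved. The work goes in short steps, Python scripts to look and compute and a tool call to move; the robot and the scene stay as the last step left them, time stands still between calls to the robot, and variables do not carry over. Pictures are saved under pics/ and viewed, at most 14 in all, crops included, and the job is handed in when it is done.

Besides the shell and the picture viewer there is one more tool, called after "Call:" as name(argument=value, ...), one argument or row to a line, values as JSON. apply_moves: Moves the arm, as the interface text tells. Its arguments: {"type":"object","properties":{"rows":{"type":"array"},"jaw":{"type":"number"},"squeeze":{"type":"number"}},"required":["rows"]}

```bash
mkdir -p pics; ls; python3 - <<'E'
from cell import get_obs,cams,env
import cv2
for n in ("top","scene"):
    im=cams.get_image(n); cv2.imwrite(f"pics/{n}0.png",im)
    i=cams.camera_info(n); print(n,i)
o=get_obs(); print(o)
E
```

```text
pics
top {'K': array([[535.89125428,   0.        , 276.95717802],
       [  0.        , 535.89125428, 212.72843723],
       [  0.        ,   0.        ,   1.        ]]), 'eye': array([ 424.46436249,  -64.76173164, 1253.75387135]), 'rotation': array([ 0.03672594, -0.70319561,  0.70937505, -0.03088983])}
scene {'K': array([[450.51143287,   0.        , 274.29063834],
       [  0.        , 450.51143287, 208.93151457],
       [  0.        ,   0.        ,   1.        ]]), 'eye': array([ 333.23249216,  618.4270494 , 1189.9138332 ]), 'rotation': array([ 0.04042037, -0.15276955,  0.95033478, -0.26812584])}
{'clock': 0.1, 'joint_positions': array([-1.36206394e+00,  3.59432749e-01,  1.51130479e+00,  1.04716986e-05,
        1.27248248e+00, -1.15086125e-01]), 'dq': array([-0.00094816, -0.00173851, -0.0021525 ,  0.00038234,  0.00121901,
        0.00181861]), 'joint_efforts': array([-7.97386656e-04, -5.16356456e+01, -2.71406668e+01,  6.75897603e-02,
        2.76144943e-02, -3.16565206e-05]), 'position': array([ 190.81734358, -568.34542307,  301.9010571 ]), 'tcp_rot': array([-8.13025647e-04,  9.86921227e-01,  1.61201207e-01, -3.30874137e-05]), 'wrist_force': array([0.72161596, 0.40679023, 0.44591362]), 'ft_torque': array([0.01901543, 0.03470224, 0.04608347]), 'grasp_force': 0.0, 'width': 87.87155451904816}
```

View pics/top0.png

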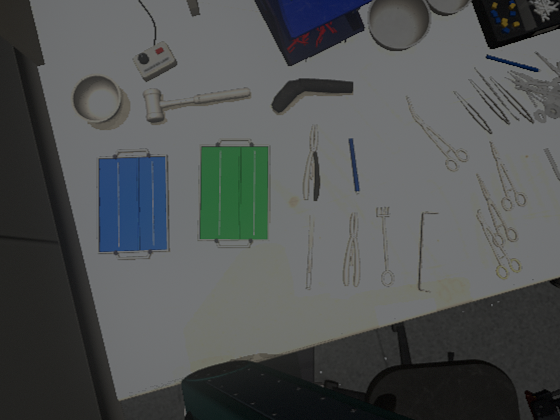

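View pics/scene0.png

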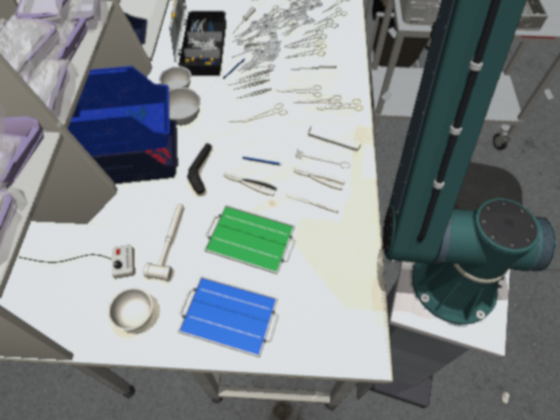

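The top view shows everything unobscured: trays at (134,203) and (235,193), black rongeur (313,163), pen (354,165), chisel (309,252), steel rongeur (352,250), rake (386,246) and flat retractor (425,252). Next I measure them with the networks.

```bash
cat > h.py <<'E'
import numpy as np, cv2
from scipy.spatial.transform import Rotation as R
from cell import get_obs,cams,env
def ray(cam,uv,z):
    i=cams.camera_info(cam); uv=np.atleast_2d(uv).astype(float)
    d=np.c_[uv,np.ones(len(uv))]@np.linalg.inv(i["K"]).T
    q=i["rotation"]; d=R.from_quat(np.r_[q[1:],q[0]]).apply(d)
    return (i["eye"]+d*((z-i["eye"][2])/d[:,2])[:,None])[:,:2]
def poses(cam,n,z,k=3):
    out=[]
    for s in cams.silhouettes(cam,n)[:k]:
        v,u=np.nonzero(s["mask"]); 
        if len(u)<5: continue
        p=ray(cam,np.c_[u,v],z); c,e,vt=cv2.PCACompute2(p.astype(np.float64),mean=None)[:3]
        vt,e=e,vt
        a=vt[0] if False else cv2.PCACompute(p,mean=None)[1]
        m=p.mean(0); q=(p-m)@a.T; mid=(q.max(0)+q.min(0))/2
        out.append((round(s["score"],2),np.round(m+mid@a).tolist(),np.round(np.ptp(q,axis=0)).tolist(),
          round(float(np.arctan2(a[0,1],a[0,0])),3),np.round(m).tolist(),np.round(s["uv"]).tolist()))
    return out
E
sed -i '/PCACompute2/s/; c,e,vt=.*//;/vt,e=e,vt/d;s/a=vt\[0\] if False else /a=/' h.py
python3 - <<'E'
from h import *
for cam in("top","scene"):
    cams.get_image(cam)
    for n,z in dict(blue_tray=7,green_tray=7,black_rongeur=8,steel_rongeur=8,marker_pen=6,chisel=6,rake=4,flat_retractor=10).items():
        for r in poses(cam,n,z,2): print(cam,n,*r)
        for r in cams.spot_point(cam,n)[:1]: print("   origin",np.round(ray(cam,r["uv"],z if 'tray' not in n else 3)).tolist(),round(r["score"],2))
E
```

```text
top blue_tray 0.87 [570.0, 286.0] [260.0, 169.0] 0.027 [569.0, 285.0] [134.0, 204.0]
   origin [[562.0, 275.0]] 0.82
top green_tray 0.63 [595.0, 47.0] [261.0, 172.0] -0.015 [594.0, 47.0] [232.0, 192.0]
   origin [[591.0, 47.0]] 0.82
top black_rongeur 0.6 [663.0, -138.0] [179.0, 39.0] -0.067 [656.0, -138.0] [313.0, 168.0]
   origin [[657.0, -138.0]] 0.56
top steel_rongeur 0.91 [460.0, -228.0] [169.0, 38.0] -0.064 [451.0, -228.0] [349.0, 252.0]
   origin [[458.0, -230.0]] 0.96
top marker_pen 0.75 [655.0, -236.0] [123.0, 10.0] 0.107 [653.0, -236.0] [354.0, 163.0]
   origin [[655.0, -233.0]] 0.62
top chisel 0.61 [456.0, -129.0] [170.0, 11.0] -0.069 [455.0, -130.0] [308.0, 250.0]
   origin [[451.0, -139.0]] 0.62
top rake 0.61 [471.0, -304.0] [137.0, 16.0] 0.04 [472.0, -304.0] [385.0, 236.0]
   origin [[473.0, -302.0]] 0.61
top flat_retractor 0.69 [454.0, -396.0] [181.0, 36.0] -0.124 [460.0, -387.0] [422.0, 246.0]
   origin [[449.0, -414.0]] 0.6
scene blue_tray 0.73 [567.0, 283.0] [262.0, 173.0] 0.02 [566.0, 285.0] [231.0, 316.0]
   origin [[557.0, 283.0]] 0.85
scene green_tray 0.93 [589.0, 44.0] [256.0, 174.0] -0.044 [589.0, 47.0] [250.0, 238.0]
   origin [[594.0, 40.0]] 0.64
scene black_rongeur 0.78 [661.0, -142.0] [173.0, 45.0] -0.065 [648.0, -141.0] [253.0, 183.0]
   origin [[671.0, -126.0]] 0.58
scene steel_rongeur 0.67 [458.0, -231.0] [157.0, 42.0] -0.087 [449.0, -230.0] [324.0, 178.0]
   origin [[456.0, -222.0]] 0.69
   origin [[639.0, -234.0]] 0.56
scene chisel 0.45 [453.0, -132.0] [171.0, 13.0] -0.051 [447.0, -131.0] [313.0, 202.0]
   origin [[453.0, -126.0]] 0.63
scene rake 0.61 [462.0, -309.0] [175.0, 22.0] 0.026 [508.0, -308.0] [301.0, 153.0]
   origin [[471.0, -313.0]] 0.47
scene flat_retractor 0.54 [451.0, -397.0] [184.0, 35.0] -0.105 [454.0, -389.0] [330.0, 146.0]
   origin [[433.0, -386.0]] 0.46
```

```bash
cat > plan.py <<'E'
import sys; from h import *
# args: x,y,z,yaw waypoints; each becomes one call, starting from the previous target (rounded)
o=get_obs(); p=o["position"]; q=o["tcp_rot"]; yaw=2*np.arctan2(q[2],q[1]); yaw=(yaw+np.pi)%(2*np.pi)-np.pi
print("t %.1f"%o["clock"],np.round(p,1),"yaw %.3f"%yaw,"w %.1f g %.1f"%(o["width"],o["grasp_force"]))
for a in sys.argv[1:]:
    t=np.array([float(v) for v in a.split(",")]); d=t[:3]-p; c,s=np.cos(yaw),np.sin(yaw)
    r=np.round(np.r_[np.array([c*d[0]+s*d[1],s*d[0]-c*d[1],-d[2]])/300,-(t[3]-yaw)/2/np.pi],4)
    print(a,r.tolist(),"rows",int(np.ceil(max(np.linalg.norm(d)/50,abs(t[3]-yaw)/.15)))); p=t[:3]; yaw=t[3]
E
python3 plan.py 430,-340,230,-0.066 643,-137,150,-0.066 643,-137,90,-.066 643,-137,83,-.066
```

```text
t 1.8 [ 190.9 -568.8  302.6] yaw 0.324 w 87.6 g 0.0
430,-340,230,-0.066 [0.9983, -0.4694, 0.242, 0.062] rows 7
643,-137,150,-0.066 [0.6638, -0.722, 0.2667, -0.0] rows 7
643,-137,90,-.066 [0.0, -0.0, 0.2, -0.0] rows 2
643,-137,83,-.066 [0.0, -0.0, 0.0233, -0.0] rows 1
```

Call:
apply_moves(
  rows=[
    [0.998,-0.469,0.242,0.062],
    [0.998,-0.469,0.242,0.062],
    [0.998,-0.469,0.242,0.062],
    [0.998,-0.469,0.242,0.062],
    [0.998,-0.469,0.242,0.062],
    [0.998,-0.469,0.242,0.062],
    [0.998,-0.469,0.242,0.062],
    [0.998,-0.469,0.242,0.062],
  ],
  jaw=-0.36,
  squeeze=25,
)

```text
clock: 2.6
position: [432.2, -336.3, 228.9]
tcp_rot: [-0.001, 1.0, -0.031, -0.0]
wrist_force: [-0.9, 0.4, -0.4]
width: 59.8
grasp_force: 0.0
```

Call:
apply_moves(
  rows=[
    [0.664,-0.722,0.267,0],
    [0.664,-0.722,0.267,0],
    [0.664,-0.722,0.267,0],
    [0.664,-0.722,0.267,0],
    [0.664,-0.722,0.267,0],
    [0.664,-0.722,0.267,0],
    [0.664,-0.722,0.267,0],
    [0.664,-0.722,0.267,0],
  ],
)

```text
clock: 3.4
position: [643.2, -136.8, 149.4]
tcp_rot: [0.0, 0.999, -0.032, -0.0]
wrist_force: [-0.1, -0.4, -0.0]
width: 59.8
grasp_force: 0.0
```

```bash
python3 plan.py 643,-137,90,-.066 643,-137,83,-.066
```

```text
t 3.4 [ 643.2 -136.8  149.4] yaw -0.064 w 59.8 g 0.0
643,-137,90,-.066 [-0.0008, 0.0007, 0.1981, 0.0004] rows 2
643,-137,83,-.066 [0.0, -0.0, 0.0233, -0.0] rows 1
```

Call:
apply_moves(
  rows=[
    [0,0,0.1,0],
    [0,0,0.17,0],
    [0,0,0.2,0],
    [0,0,0.21,0],
    [0,0,0.223,0],
    [0,0,0.223,0],
  ],
)

```text
clock: 4.0
position: [643.1, -137.8, 83.7]
tcp_rot: [0.0, 0.999, -0.033, 0.0]
wrist_force: [-0.9, 0.8, -0.7]
width: 59.7
grasp_force: 0.0
```

Call:
apply_moves(
  rows=[
    [0,0,0,0],
    [0,0,0,0],
    [0,0,0,0],
    [0,0,0,0],
    [0,0,0,0],
    [0,0,0,0],
    [0,0,0,0],
    [0,0,0,0],
  ],
  jaw=1,
)

```text
clock: 4.8
position: [643.1, -137.3, 83.4]
tcp_rot: [0.0, 0.999, -0.033, 0.0]
wrist_force: [-1.2, -1.9, 5.4]
width: 33.0
grasp_force: 24.8
```

Call:
apply_moves(
  rows=[
    [0,0,-0.05,0],
    [0,0,-0.1,0],
    [0,0,-0.2,0],
    [0,0,-0.267,0],
    [0,0,-0.267,0],
  ],
)

```text
clock: 5.3
position: [645.3, -137.5, 167.4]
tcp_rot: [0.001, 0.999, -0.033, 0.004]
wrist_force: [1.1, -0.3, -2.9]
width: 32.6
grasp_force: 24.8
```

```bash
python3 plan.py; python3 - <<'E'
from h import *
im=cams.get_image("top"); cv2.imwrite("pics/t1.png",cv2.resize(im[80:300,80:440],None,fx=2,fy=2))
E
```

```text
t 5.3 [ 645.3 -137.5  167.4] yaw -0.066 w 32.6 g 24.8
```

View pics/t1.png

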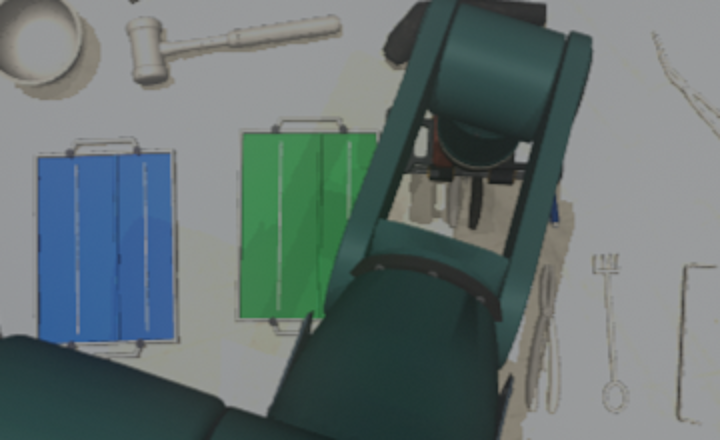

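```bash
python3 - <<'E'
from h import *
f=lambda l:np.round(ray("top",np.array(l)/2+[80,80],4)).tolist()
print("blue wide",f([[76,167],[78,332]]),"narrow",f([[144,163],[148,330]]))
print("green wide",f([[281,143],[280,307]]),"narrow",f([[349,142],[349,180]]))
print("blue corners",f([[38,155],[175,150],[179,340],[41,347]]))
E
python3 plan.py 600,90,165,0.024 548,318.5,165,.024 548,318.5,88,.024
```

```text
blue wide [[665.0, 321.0], [470.0, 315.0]] narrow [[669.0, 240.0], [471.0, 233.0]]
green wide [[691.0, 78.0], [497.0, 79.0]] narrow [[692.0, -3.0], [646.0, -3.0]]
blue corners [[680.0, 366.0], [684.0, 204.0], [459.0, 196.0], [453.0, 357.0]]
t 5.3 [ 644.2 -137.3  165.4] yaw -0.066 w 32.8 g 24.8
600,90,165,0.024 [-0.1966, -0.7463, 0.0013, -0.0143] rows 5
548,318.5,165,.024 [-0.155, -0.7656, -0.0, -0.0] rows 5
548,318.5,88,.024 [0.0, 0.0, 0.2567, -0.0] rows 2
```

Call:
apply_moves(
  rows=[
    [-0.05,-0.19,0,-0.004],
    [-0.12,-0.45,0,-0.01],
    [-0.197,-0.746,0.001,-0.014],
    [-0.197,-0.746,0.001,-0.014],
    [-0.197,-0.746,0.001,-0.014],
    [-0.197,-0.746,0.001,-0.014],
    [-0.197,-0.746,0.001,-0.014],
  ],
)

```text
clock: 6.05
position: [597.9, 90.8, 161.9]
tcp_rot: [0.0, 1.0, 0.012, -0.001]
wrist_force: [0.4, 0.2, -1.4]
width: 32.8
grasp_force: 24.8
```

Call:
apply_moves(
  rows=[
    [-0.155,-0.766,0,0],
    [-0.155,-0.766,0,0],
    [-0.155,-0.766,0,0],
    [-0.155,-0.766,0,0],
    [-0.155,-0.766,0,0],
    [-0.155,-0.766,0,0],
    [-0.155,-0.766,0,0],
  ],
)

```text
clock: 6.75
position: [547.4, 318.1, 162.3]
tcp_rot: [0.0, 1.0, 0.011, -0.0]
wrist_force: [0.5, -0.7, -2.0]
width: 33.0
grasp_force: 24.8
```

```bash
python3 plan.py 548,318.5,87.5,.024
```

```text
t 6.8 [547.4 318.1 162.3] yaw 0.023 w 33.0 g 24.8
548,318.5,87.5,.024 [0.002, -0.0013, 0.2493, -0.0002] rows 2
```

Call:
apply_moves(
  rows=[
    [0,0,0.08,0],
    [0,0,0.16,0],
    [0,0,0.21,0],
    [0,0,0.235,0],
    [0,0,0.245,0],
    [0,0,0.25,0],
    [0,0,0.25,0],
    [0,0,0.25,0],
  ],
)

```text
clock: 7.55
position: [547.6, 319.1, 88.7]
tcp_rot: [-0.0, 1.0, 0.011, 0.001]
wrist_force: [-0.1, -0.3, -1.4]
width: 32.4
grasp_force: 24.8
```

Call:
apply_moves(
  rows=[
    [0,0,0,0],
    [0,0,0,0],
    [0,0,0,0],
    [0,0,0,0],
    [0,0,0,0],
  ],
  jaw=-0.05,
)

```text
clock: 8.05
position: [547.1, 318.9, 88.0]
tcp_rot: [-0.0, 1.0, 0.011, 0.0]
wrist_force: [0.1, -0.6, 0.1]
width: 45.8
grasp_force: 0.0
```

Call:
apply_moves(
  rows=[
    [0,0,-0.04,0],
    [0,0,-0.12,0],
    [0,0,-0.25,0],
    [0,0,-0.25,0],
    [0,0,-0.25,0],
  ],
)

```text
clock: 8.55
position: [547.9, 319.2, 164.8]
tcp_rot: [-0.001, 1.0, 0.011, 0.002]
wrist_force: [-0.0, 0.1, -0.4]
width: 46.2
grasp_force: 0.0
```

```bash
python3 plan.py 600,20,170,.024 655,-236,150,.107 655,-236,83,.107
```

```text
t 8.6 [547.9 319.2 164.8] yaw 0.022 w 46.2 g 0.0
600,20,170,.024 [0.1514, 1.0009, -0.0175, -0.0003] rows 7
655,-236,150,.107 [0.1628, 0.8575, 0.0667, -0.0132] rows 6
655,-236,83,.107 [0.0, 0.0, 0.2233, -0.0] rows 2
```

Call:
apply_moves(
  rows=[
    [0.151,1,-0.017,0],
    [0.151,1,-0.017,0],
    [0.151,1,-0.017,0],
    [0.151,1,-0.017,0],
    [0.151,1,-0.017,0],
    [0.151,1,-0.017,0],
    [0.151,1,-0.017,0],
    [0.151,1,-0.017,0],
  ],
  squeeze=12,
)

```text
clock: 9.35
position: [598.5, 18.6, 167.0]
tcp_rot: [-0.0, 1.0, 0.01, -0.001]
wrist_force: [-0.8, 0.1, 0.4]
width: 46.0
grasp_force: 0.0
```

Call:
apply_moves(
  rows=[
    [0.163,0.857,0.067,-0.013],
    [0.163,0.857,0.067,-0.013],
    [0.163,0.857,0.067,-0.013],
    [0.163,0.857,0.067,-0.013],
    [0.163,0.857,0.067,-0.013],
    [0.163,0.857,0.067,-0.013],
    [0.163,0.857,0.067,-0.013],
    [0.163,0.857,0.067,-0.013],
  ],
)

```text
clock: 10.15
position: [653.1, -233.4, 147.1]
tcp_rot: [-0.001, 0.999, 0.052, -0.001]
wrist_force: [0.1, -0.2, -0.6]
width: 46.4
grasp_force: 0.0
```

```bash
python3 plan.py 655,-236,83,.107; python3 - <<'E'
from h import *
im=cams.get_image("top"); cv2.imwrite("pics/t2.png",cv2.resize(im[80:300,80:440],None,fx=2,fy=2))
for r in poses("top","black_rongeur",12,2): print(*r)
E
```

```text
t 10.2 [ 653.1 -233.4  147.1] yaw 0.105 w 46.4 g 0.0
655,-236,83,.107 [0.0055, 0.0092, 0.2137, -0.0003] rows 2
0.77 [569.0, 321.0] [176.0, 40.0] -0.005 [558.0, 321.0] [114.0, 212.0]
0.52 [632.0, -238.0] [37.0, 13.0] 0.108 [633.0, -238.0] [353.0, 174.0]
```

View pics/t2.png

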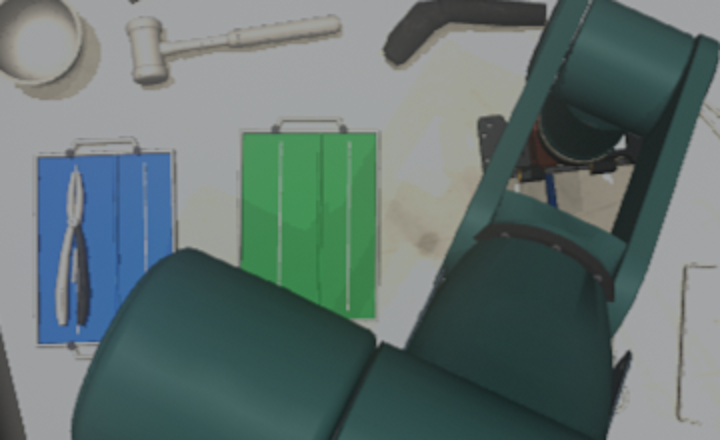

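Black rongeur lies on the blue wide line (crop col 75, rows 165–325). On to the pen, visible between the fingers at (550,190).

Call:
apply_moves(
  rows=[
    [0.005,0.009,0.08,0],
    [0.005,0.009,0.16,0],
    [0.005,0.009,0.19,0],
    [0.005,0.009,0.205,0],
    [0.005,0.009,0.214,0],
    [0.005,0.009,0.214,0],
  ],
)

```text
clock: 10.85
position: [655.8, -238.3, 84.2]
tcp_rot: [0.0, 0.999, 0.052, 0.0]
wrist_force: [0.4, 0.0, 0.3]
width: 46.0
grasp_force: 0.0
```

Call:
apply_moves(
  rows=[
    [0,0,0,0],
    [0,0,0,0],
    [0,0,0,0],
    [0,0,0,0],
    [0,0,0,0],
    [0,0,0,0],
    [0,0,0,0],
    [0,0,0,0],
  ],
  jaw=1,
)

```text
clock: 11.65
position: [655.5, -238.7, 83.8]
tcp_rot: [0.0, 0.999, 0.052, 0.0]
wrist_force: [-1.0, -0.5, 2.5]
width: 10.0
grasp_force: 12.0
```

Call:
apply_moves(
  rows=[
    [0,0,-0.05,0],
    [0,0,-0.1,0],
    [0,0,-0.2,0],
    [0,0,-0.267,0],
    [0,0,-0.267,0],
  ],
)

```text
clock: 12.15
position: [657.8, -239.7, 168.7]
tcp_rot: [0.002, 0.999, 0.052, 0.004]
wrist_force: [0.7, 0.3, -0.1]
width: 10.0
grasp_force: 12.0
```

```bash
python3 plan.py 610,20,163,0.027 568.5,236.5,163,.027 568.5,236.5,87.5,.027
```

```text
t 12.2 [ 657.8 -239.7  168.7] yaw 0.104 w 10.0 g 12.0
610,20,163,0.027 [-0.0688, -0.8774, 0.0191, 0.0122] rows 6
568.5,236.5,163,.027 [-0.1188, -0.7251, -0.0, -0.0] rows 5
568.5,236.5,87.5,.027 [0.0, 0.0, 0.2517, -0.0] rows 2
```

Call:
apply_moves(
  rows=[
    [-0.015,-0.2,0,0.004],
    [-0.035,-0.48,0,0.008],
    [-0.061,-0.873,0,0.012],
    [-0.061,-0.873,0,0.012],
    [-0.061,-0.873,0,0.012],
    [-0.061,-0.873,0,0.012],
    [-0.061,-0.873,0,0.012],
    [-0.061,-0.873,0,0.012],
  ],
)

```text
clock: 12.95
position: [610.5, 19.2, 163.7]
tcp_rot: [0.0, 1.0, 0.014, 0.0]
wrist_force: [0.8, -0.2, -0.5]
width: 10.1
grasp_force: 12.0
```

Call:
apply_moves(
  rows=[
    [-0.119,-0.725,0,0],
    [-0.119,-0.725,0,0],
    [-0.119,-0.725,0,0],
    [-0.119,-0.725,0,0],
    [-0.119,-0.725,0,0],
    [-0.119,-0.725,0,0],
    [-0.119,-0.725,0,0],
  ],
)

```text
clock: 13.65
position: [569.2, 234.9, 163.7]
tcp_rot: [0.0, 1.0, 0.014, 0.0]
wrist_force: [-0.3, -0.5, -0.8]
width: 9.7
grasp_force: 12.0
```

```bash
python3 plan.py 568.5,236.5,87.5,.027
```

```text
t 13.7 [569.2 234.9 163.7] yaw 0.028 w 9.7 g 12.0
568.5,236.5,87.5,.027 [-0.0022, -0.0053, 0.2539, 0.0001] rows 2
```

Call:
apply_moves(
  rows=[
    [0,-0.005,0.08,0],
    [0,-0.005,0.16,0],
    [0,-0.005,0.21,0],
    [0,-0.005,0.235,0],
    [0,-0.005,0.245,0],
    [0,-0.005,0.252,0],
    [0,-0.005,0.252,0],
    [0,-0.005,0.252,0],
  ],
)

```text
clock: 14.45
position: [568.6, 238.1, 88.9]
tcp_rot: [-0.0, 1.0, 0.014, 0.001]
wrist_force: [-0.0, -0.5, 0.1]
width: 10.0
grasp_force: 12.0
```

Call:
apply_moves(
  rows=[
    [0,0,0,0],
    [0,0,0,0],
    [0,0,0,0],
    [0,0,0,0],
    [0,0,0,0],
  ],
  jaw=0.36,
)

```text
clock: 14.95
position: [568.1, 238.0, 88.2]
tcp_rot: [-0.0, 1.0, 0.014, 0.0]
wrist_force: [-0.3, 0.3, -1.5]
width: 27.5
grasp_force: 0.0
```

Call:
apply_moves(
  rows=[
    [0,0,-0.04,0],
    [0,0,-0.12,0],
    [0,0,-0.25,0],
    [0,0,-0.25,0],
    [0,0,-0.25,0],
    [0,0,-0.25,0],
  ],
)

```text
clock: 15.55
position: [567.5, 237.7, 162.7]
tcp_rot: [0.0, 1.0, 0.014, -0.001]
wrist_force: [-0.4, -0.4, 0.7]
width: 28.0
grasp_force: 0.0
```

```bash
python3 plan.py 500,0,170,-.066 440,-228.5,150,-.066 440,-228.5,83,-.066
```

```text
t 15.6 [567.5 237.7 162.7] yaw 0.028 w 28.0 g 0.0
500,0,170,-.066 [-0.2474, 0.7856, -0.0243, 0.015] rows 5
440,-228.5,150,-.066 [-0.1493, 0.7732, 0.0667, -0.0] rows 5
440,-228.5,83,-.066 [0.0, -0.0, 0.2233, -0.0] rows 2
```

Call:
apply_moves(
  rows=[
    [-0.247,0.786,-0.024,0.015],
    [-0.247,0.786,-0.024,0.015],
    [-0.247,0.786,-0.024,0.015],
    [-0.247,0.786,-0.024,0.015],
    [-0.247,0.786,-0.024,0.015],
    [-0.247,0.786,-0.024,0.015],
    [-0.247,0.786,-0.024,0.015],
  ],
  jaw=-0.36,
  squeeze=25,
)

```text
clock: 16.25
position: [500.0, -0.6, 169.5]
tcp_rot: [-0.0, 0.999, -0.034, -0.001]
wrist_force: [-0.5, 0.5, -0.4]
width: 59.8
grasp_force: 0.0
```

Call:
apply_moves(
  rows=[
    [-0.149,0.773,0.067,0],
    [-0.149,0.773,0.067,0],
    [-0.149,0.773,0.067,0],
    [-0.149,0.773,0.067,0],
    [-0.149,0.773,0.067,0],
    [-0.149,0.773,0.067,0],
    [-0.149,0.773,0.067,0],
    [-0.149,0.773,0.067,0],
  ],
)

```text
clock: 17.05
position: [441.4, -226.6, 149.8]
tcp_rot: [-0.001, 0.999, -0.032, -0.0]
wrist_force: [0.4, 0.5, 0.8]
width: 59.9
grasp_force: 0.0
```

```bash
python3 plan.py 440,-228.5,83,-.066; python3 - <<'E'
from h import *
im=cams.get_image("top"); cv2.imwrite("pics/t3.png",cv2.resize(im[80:300,80:440],None,fx=2,fy=2))
for r in poses("top","marker_pen",10,2): print(*r)
E
```

```text
t 17.1 [ 441.4 -226.6  149.8] yaw -0.064 w 59.9 g 0.0
440,-228.5,83,-.066 [-0.0041, 0.0068, 0.2228, 0.0003] rows 2
0.52 [569.0, 241.0] [125.0, 12.0] 0.03 [571.0, 240.0] [154.0, 204.0]
```

View pics/t3.png

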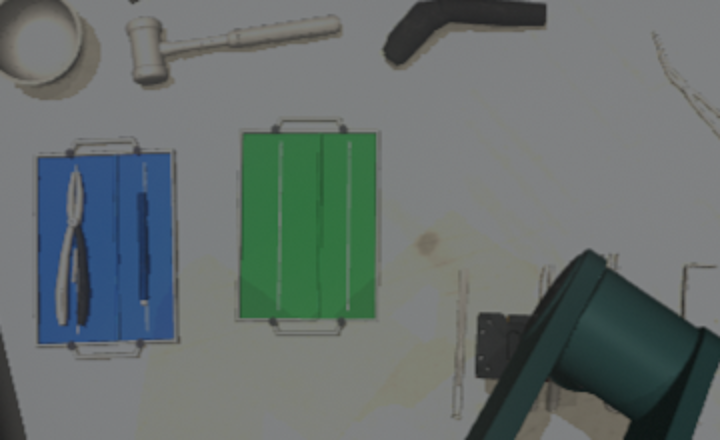

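Pen lies in the blue narrow lane, close to its line (crop (143,245)). Now the steel rongeur.

Call:
apply_moves(
  rows=[
    [-0.004,0.005,0.08,0],
    [-0.004,0.005,0.16,0],
    [-0.004,0.005,0.2,0],
    [-0.004,0.005,0.215,0],
    [-0.004,0.005,0.223,0],
    [-0.004,0.005,0.223,0],
  ],
)

```text
clock: 17.75
position: [440.0, -229.7, 83.7]
tcp_rot: [0.0, 0.999, -0.033, 0.0]
wrist_force: [-0.2, -0.4, 0.2]
width: 59.5
grasp_force: 0.0
```

Call:
apply_moves(
  rows=[
    [0,0,0,0],
    [0,0,0,0],
    [0,0,0,0],
    [0,0,0,0],
    [0,0,0,0],
    [0,0,0,0],
    [0,0,0,0],
    [0,0,0,0],
  ],
  jaw=1,
)

```text
clock: 18.55
position: [439.8, -229.9, 83.7]
tcp_rot: [0.0, 0.999, -0.033, 0.0]
wrist_force: [0.2, 0.3, 5.1]
width: 32.7
grasp_force: 24.8
```

Call:
apply_moves(
  rows=[
    [0,0,-0.05,0],
    [0,0,-0.1,0],
    [0,0,-0.2,0],
    [0,0,-0.267,0],
    [0,0,-0.267,0],
    [0,0,-0.267,0],
    [0,0,-0.267,0],
  ],
)

```text
clock: 19.25
position: [438.9, -229.3, 162.2]
tcp_rot: [-0.001, 0.999, -0.033, -0.001]
wrist_force: [-1.2, 0.3, -0.5]
width: 32.6
grasp_force: 24.8
```

```bash
python3 plan.py 530,-40,163,-0.02 574,78,163,-.02 574,78,87.5,-.02
```

```text
t 19.2 [ 438.9 -229.3  162.2] yaw -0.066 w 32.6 g 24.8
530,-40,163,-0.02 [0.2615, -0.6496, -0.0025, -0.0073] rows 5
574,78,163,-.02 [0.1388, -0.3962, -0.0, -0.0] rows 3
574,78,87.5,-.02 [0.0, -0.0, 0.2517, -0.0] rows 2
```

Call:
apply_moves(
  rows=[
    [0.06,-0.15,0,-0.003],
    [0.15,-0.37,0,-0.006],
    [0.26,-0.65,0,-0.007],
    [0.26,-0.65,0,-0.007],
    [0.26,-0.65,0,-0.007],
    [0.26,-0.65,0,-0.007],
    [0.26,-0.65,0,-0.007],
  ],
)

```text
clock: 19.95
position: [529.3, -40.8, 162.5]
tcp_rot: [0.0, 1.0, -0.011, -0.001]
wrist_force: [0.1, 0.8, -1.1]
width: 32.5
grasp_force: 24.8
```

Call:
apply_moves(
  rows=[
    [0.139,-0.396,0,0],
    [0.139,-0.396,0,0],
    [0.139,-0.396,0,0],
    [0.139,-0.396,0,0],
    [0.139,-0.396,0,0],
    [0.139,-0.396,0,0],
  ],
)

```text
clock: 20.55
position: [573.7, 75.5, 163.1]
tcp_rot: [0.0, 1.0, -0.012, -0.001]
wrist_force: [0.3, -0.1, -0.9]
width: 32.5
grasp_force: 24.8
```

```bash
python3 plan.py 574,78,87.5,-.02
```

```text
t 20.6 [573.7  75.5 163.1] yaw -0.024 w 32.5 g 24.8
574,78,87.5,-.02 [0.0009, -0.0084, 0.252, -0.0006] rows 2
```

Call:
apply_moves(
  rows=[
    [0,-0.007,0.08,0],
    [0,-0.007,0.16,0],
    [0,-0.007,0.21,0],
    [0,-0.007,0.235,0],
    [0,-0.007,0.245,0],
    [0,-0.007,0.251,0],
    [0,-0.007,0.251,0],
    [0,-0.007,0.251,0],
  ],
)

```text
clock: 21.35
position: [575.1, 79.5, 88.9]
tcp_rot: [-0.0, 1.0, -0.011, 0.001]
wrist_force: [0.1, -0.8, -1.2]
width: 32.6
grasp_force: 24.8
```

Call:
apply_moves(
  rows=[
    [0,0,0,0],
    [0,0,0,0],
    [0,0,0,0],
    [0,0,0,0],
    [0,0,0,0],
  ],
  jaw=-0.05,
)

```text
clock: 21.85
position: [574.7, 79.7, 88.2]
tcp_rot: [-0.0, 1.0, -0.011, 0.0]
wrist_force: [0.2, 0.1, -1.3]
width: 46.7
grasp_force: 0.0
```

Call:
apply_moves(
  rows=[
    [0,0,-0.04,0],
    [0,0,-0.12,0],
    [0,0,-0.25,0],
    [0,0,-0.25,0],
    [0,0,-0.25,0],
    [0,0,-0.25,0],
  ],
)

```text
clock: 22.45
position: [574.0, 79.6, 162.8]
tcp_rot: [-0.0, 1.0, -0.011, -0.001]
wrist_force: [0.2, 0.1, 0.1]
width: 46.4
grasp_force: 0.0
```

```bash
python3 plan.py 455,-131,150,-.066 455,-131,83,-.066
```

```text
t 22.4 [574.   79.6 162.8] yaw -0.022 w 46.4 g 0.0
455,-131,150,-.066 [-0.3811, 0.7105, 0.0425, 0.007] rows 5
455,-131,83,-.066 [0.0, -0.0, 0.2233, -0.0] rows 2
```

Call:
apply_moves(
  rows=[
    [-0.381,0.71,0.042,0.007],
    [-0.381,0.71,0.042,0.007],
    [-0.381,0.71,0.042,0.007],
    [-0.381,0.71,0.042,0.007],
    [-0.381,0.71,0.042,0.007],
    [-0.381,0.71,0.042,0.007],
    [-0.381,0.71,0.042,0.007],
    [-0.381,0.71,0.042,0.007],
  ],
  squeeze=20,
)

```text
clock: 23.25
position: [455.9, -130.1, 150.1]
tcp_rot: [-0.0, 0.999, -0.033, -0.0]
wrist_force: [0.6, -0.1, 0.0]
width: 46.0
grasp_force: 0.0
```

```bash
python3 plan.py 455,-131,83,-.066; python3 - <<'E'
from h import *
im=cams.get_image("top"); cv2.imwrite("pics/t4.png",cv2.resize(im[80:300,80:440],None,fx=2,fy=2))
for r in poses("top","steel_rongeur",12,2): print(*r)
E
```

```text
t 23.2 [ 455.9 -130.1  150.1] yaw -0.065 w 46.0 g 0.0
455,-131,83,-.066 [-0.0027, 0.0031, 0.2236, 0.0001] rows 2
0.57 [595.0, 82.0] [168.0, 40.0] -0.031 [585.0, 82.0] [218.0, 196.0]
0.28 [567.0, 240.0] [132.0, 14.0] 0.027 [561.0, 240.0] [152.0, 210.0]
```

View pics/t4.png

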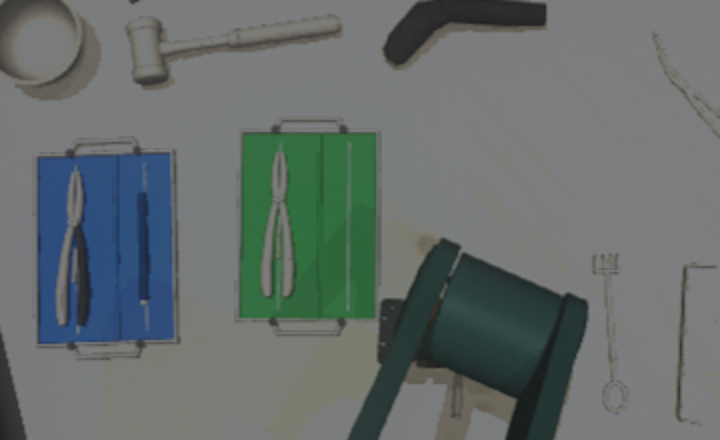

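Steel rongeur is on the green wide line (crop (279,225)); retractors unmoved. Now the chisel.

Call:
apply_moves(
  rows=[
    [0,0.002,0.08,0],
    [0,0.002,0.16,0],
    [0,0.002,0.2,0],
    [0,0.002,0.215,0],
    [0,0.002,0.223,0],
    [0,0.002,0.223,0],
  ],
)

```text
clock: 23.95
position: [456.1, -131.0, 83.8]
tcp_rot: [0.0, 0.999, -0.032, 0.0]
wrist_force: [0.3, -0.4, -0.2]
width: 46.1
grasp_force: 0.0
```

Call:
apply_moves(
  rows=[
    [0,0,0,0],
    [0,0,0,0],
    [0,0,0,0],
    [0,0,0,0],
    [0,0,0,0],
    [0,0,0,0],
    [0,0,0,0],
    [0,0,0,0],
  ],
  jaw=1,
)

```text
clock: 24.75
position: [455.8, -131.5, 83.8]
tcp_rot: [0.0, 0.999, -0.033, 0.0]
wrist_force: [-1.1, -1.0, 3.7]
width: 9.3
grasp_force: 20.0
```

Call:
apply_moves(
  rows=[
    [0,0,-0.05,0],
    [0,0,-0.1,0],
    [0,0,-0.2,0],
    [0,0,-0.267,0],
    [0,0,-0.267,0],
    [0,0,-0.267,0],
    [0,0,-0.267,0],
  ],
)

```text
clock: 25.45
position: [454.9, -131.1, 162.7]
tcp_rot: [-0.0, 0.999, -0.033, -0.001]
wrist_force: [-0.0, 0.2, -1.2]
width: 9.6
grasp_force: 20.0
```

```bash
python3 plan.py 594,-4,163,-.02 594,-4,87.5,-.02
```

```text
t 25.4 [ 454.9 -131.1  162.7] yaw -0.066 w 9.6 g 20.0
594,-4,163,-.02 [0.4348, -0.4532, -0.0011, -0.0073] rows 4
594,-4,87.5,-.02 [0.0, -0.0, 0.2517, -0.0] rows 2
```

Call:
apply_moves(
  rows=[
    [0.1,-0.1,0,-0.003],
    [0.25,-0.26,0,-0.006],
    [0.434,-0.453,0,-0.007],
    [0.434,-0.453,0,-0.007],
    [0.434,-0.453,0,-0.007],
    [0.434,-0.453,0,-0.007],
    [0.434,-0.453,0,-0.007],
  ],
)

```text
clock: 26.15
position: [592.7, -4.8, 162.4]
tcp_rot: [-0.0, 1.0, -0.011, -0.002]
wrist_force: [-0.4, -0.6, -0.9]
width: 9.2
grasp_force: 20.0
```

```bash
python3 plan.py 594,-3.5,87.5,-.02
```

```text
t 26.1 [592.7  -4.8 162.4] yaw -0.022 w 9.2 g 20.0
594,-3.5,87.5,-.02 [0.0042, -0.0045, 0.2496, -0.0003] rows 2
```

Call:
apply_moves(
  rows=[
    [0.003,-0.002,0.08,0],
    [0.003,-0.002,0.16,0],
    [0.003,-0.002,0.21,0],
    [0.003,-0.002,0.235,0],
    [0.003,-0.002,0.245,0],
    [0.003,-0.002,0.251,0],
    [0.003,-0.002,0.251,0],
    [0.003,-0.002,0.251,0],
  ],
)

```text
clock: 26.95
position: [595.9, -3.9, 89.2]
tcp_rot: [0.0, 1.0, -0.011, 0.001]
wrist_force: [-0.6, 0.1, -0.2]
width: 9.4
grasp_force: 20.0
```

Call:
apply_moves(
  rows=[
    [0,0,0,0],
    [0,0,0,0],
    [0,0,0,0],
    [0,0,0,0],
    [0,0,0,0],
  ],
  jaw=0.36,
)

```text
clock: 27.45
position: [595.5, -3.8, 88.5]
tcp_rot: [-0.0, 1.0, -0.011, 0.0]
wrist_force: [0.3, -0.1, -0.0]
width: 27.8
grasp_force: 0.0
```

Call:
apply_moves(
  rows=[
    [0,0,-0.04,0],
    [0,0,-0.12,0],
    [0,0,-0.25,0],
    [0,0,-0.4,0],
    [0,0,-0.4,0],
    [0,0,-0.4,0],
  ],
)

```text
clock: 28.05
position: [596.2, -3.9, 210.4]
tcp_rot: [0.0, 1.0, -0.011, 0.002]
wrist_force: [-1.4, -0.6, -0.0]
width: 28.0
grasp_force: 0.0
```

Call:
apply_moves(
  rows=[
    [-0.1,0.9,0,0],
    [-0.1,0.9,0,0],
    [-0.1,0.9,0,0],
    [-0.1,0.9,0,0],
    [-0.1,0.9,0,0],
    [-0.1,0.9,0,0],
    [-0.1,0.9,0,0],
    [-0.1,0.9,0,0],
  ],
)

```text
clock: 28.85
position: [558.5, -272.6, 206.9]
tcp_rot: [-0.001, 1.0, -0.012, -0.001]
wrist_force: [-0.1, 0.6, 0.2]
width: 28.3
grasp_force: 0.0
```

```bash
python3 - <<'E'
from h import *
im=cams.get_image("top"); cv2.imwrite("pics/t5.png",cv2.resize(im[80:300,80:440],None,fx=2,fy=2))
for n in("black_rongeur","marker_pen","steel_rongeur","chisel"):
  for r in poses("top",n,11,1): print(n,*r)
E
```

```text
black_rongeur 0.91 [568.0, 323.0] [179.0, 40.0] -0.015 [559.0, 322.0] [115.0, 212.0]
marker_pen 0.48 [568.0, 240.0] [125.0, 10.0] 0.026 [562.0, 240.0] [152.0, 209.0]
steel_rongeur 0.94 [595.0, 82.0] [163.0, 38.0] -0.017 [584.0, 82.0] [219.0, 197.0]
chisel 0.53 [595.0, -1.0] [172.0, 10.0] -0.026 [596.0, -1.0] [256.0, 192.0]
```

View pics/t5.png

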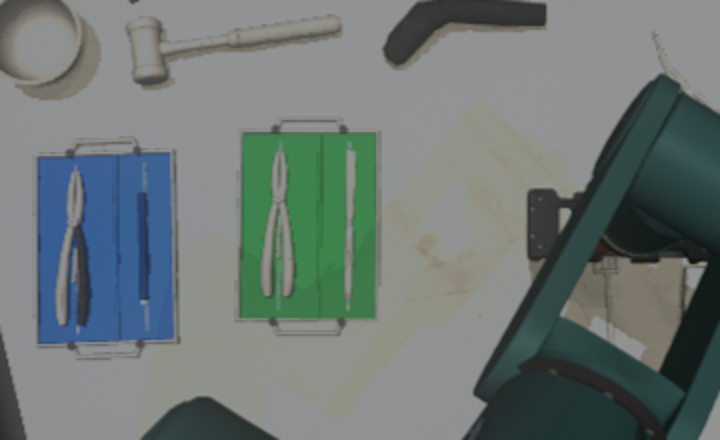

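All four lie on their lines; the arm is clear. Handing in.

```bash
python3 -c "
from cell import env; print(env.finish_job())"
```

```text
the job is handed in; nothing more can be done
None
```

Both kits are made up and handed in at about 29 s: in the last picture all four instruments lay within about 5 mm of their white lines. The retractors were never touched and looked unmoved in the last clear view; the judge returned no verdict.

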